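Pin the tail head of a bar cramp

ROBOT

A 6-joint arm with a two-finger parallel gripper is mounted at the origin on the work surface. World frame = base frame: x ahead of the robot, y to its left, z up, the work surface at z = 0. Lengths are in m, angles in rad, forces in N, time in s.
With the tool pointing down it reaches from about 0.35 to 0.975 m from the base axis. Payload 4.9 kg.
Tool frame: the origin (TCP) lies at the very end of the fingers, on their centre line; the grasp point (between the pads) lies 19 mm behind it; z points along the fingers, y is the direction in which the jaws open and shut (so a half turn about z gives the same grasp; the last joint's range is limited). The gripper opens to 85 mm and grips with 20 to 120 N. Pads are 22 mm wide; open, the fingers measure 114 mm over their backs; the gripper's body (76 mm by 85 mm) begins 54 mm behind the grasp point. The pads swing forward as they close: fully open they stand 13 mm farther back than shut.
Start: joints at [-1.459, 0.053, 1.613, -0, 1.476, -0.119], TCP at [0.143, -0.608, 0.231] pointing down, gripper open.
Joint ranges: [-3.01, 3.01], [-1.01, 2.22], [0.06, 2.58], [-1.02, 4.17], [0.09, 2.62], [-3.14, 3.14]. Speed limits (rad/s): [2.57, 2.57, 3.14, 3.14, 3.14, 3.14].

INTERFACE

Orientations are given as a unit quaternion [w, x, y, z].
In Python, from station import manip, optics gives the robot as it stands.
- The arm moves only by the tool arm_command, never from a script. Its arguments are lists of equal length, an entry for each row: "gripper": the opening, from 0 (shut) to 1 (fully open); "dp": the shift along the tool's x, y, z in m, a list of three; "rot": the turn, a rotation vector about the tool's x, y, z in rad, a list of three. In form: {"gripper": [gripper, ...], "dp": [[dx, dy, dz], ...], "rot": [[wx, wy, wz], ...]}. A call has 1 to 10 rows; each row is the pose to reach, as a shift and turn from the pose measured when the call began, along the tool's axes at that moment; what a row does not reach only later rows make up. A row lasts 1/10 s, in which the tool goes at most 50 mm and 8.59 degrees, less where a joint would pass 70% of its speed; a pose out of reach is approached as far as the arm can. A call with a gripper value outside its range is refused whole. The fingers move at their own pace and stop on an object; "squeeze" is the grip in N (left out, the last holds). Time passes only in rows, so rows that repeat a pose let the fingers close. It gives the time, the measured TCP pose, the force and the opening at its end, in the units of the state.
- manip.read_state(): the state, without advancing time (a new reading comes with each control period).
- optics.snapshot(name): name is "scene" or "top" or "wrist"; returns the picture (400x640x3 uint8, red, green, blue); there is no depth.
- optics.camera_info(name): a dict with "mtx" (3x3 intrinsics, pixels), "extrinsics" (4x4, takes a point from camera to world coordinates); the wrist camera has in their place "T_tool_cam" (4x4, takes a point from camera to tool coordinates, whose origin is the TCP and whose axes are the flange's). Camera axes: x right, y up, looking along -z (the intrinsics and any distortion apply to the point x, -y, -z); pixel columns grow to the right and rows downward; lengths in m; the calibration is good to about 2 mm. A picture is of the moment at which its call begins: read the wrist's pose just before it. camera_info takes no time and is no camera call.
- manip.job_done(): hands the job in, once; it reports no verdict.
The state is a dict: "clock": time; "q": joint angles; "qd": joint speeds; "effort": joint torques, N m; "eef_pos": TCP position; "tcp_rot": TCP orientation; "ft_force": force on the tool from outside, world axes, zero at the start; "torque": the same for the moment, N m; "opening": finger opening in m.
Only numpy, scipy, OpenCV 4.12 (cv2) and the standard library are available. Lean on these libraries where they do the work, as an engineer would, in place of code of your own. Each camera call takes 0.05 s, during which the arm holds its last target. There are 200 camera calls.

TASK

The bar cramp lies on its side round a glued-up panel: take the steel pin out of the wooden block, start it in the top hole of the loose tail head, and work the tail head along the bar towards the panel until the next bore of the bar lies under the pin. Then guide the pin down through the bar and the lower cheek and press it until its collar sits on the casting, and let go. Feel for the bore with a light touch: never force the pin against the bar or the casting, and do not push the panel, the awl, the mallet or the glue bottle about.

Things in the scene. Friction and masses are not known exactly. Their poses are not given: they have to be found in the camera images.
- pin: Turned steel pin, about 150 g, upright in a hole of the wooden block, its collar on the block's top, 80 mm above the bench. Origin on the axis at the collar's underside; z up along the pin. Below: shank 12 mm across, 66 mm long, the last 5 mm tapering to a flat end 9 mm wide. Above: collar 22 mm across, 5 mm thick, then a round grip 16 mm across from 5 to 48 mm.
- pin_tip (a point): Centre of the flat lower end of the pin, 66 mm below its origin; same axes.
- tail_hole (a point): Centre of the mouth of the pin hole in the top of the tail head (dark iron casting straddling the bar), 84 mm above the bench. z up, y along the bar towards the panel, x towards the jaws. Going down: upper cheek 0-8 mm, bar 9-35 mm, lower cheek 36-44 mm, then 40 mm of air. Holes and bores 14 mm, cheek mouths chamfered. At the start it is 12 to 80 mm short of the next bore along y.
- tail_jaw (a point): Middle of the tail head's jaw face, which looks along y to the panel; 30 mm ahead of the pin hole and 55 mm to +x, 22 mm lower. The tail head slides along the bar against some 2 N and stays where it is left. It rocks by up to 0.04 rad about x, so its two cheek holes may be 2 mm out of line. From above it reaches 36 mm back and 30 mm ahead of the hole, 26 mm to -x, 34 mm (jaw 78 mm) to +x.
- cramp: The cramp, fixed. Origin on the bench under the middle of the bar; y along the bar to the screw head, x towards jaws and panel, z up. The bar is hardwood, 46 mm wide, 26 thick, top 75 mm above the bench, bored every 90 mm. Bores were set out by eye: the one to be pinned lies somewhere from y = 6 to 66 mm, within 1.5 mm of x = 0. The one 90 mm before it is not to be used.
- panel: Carved, glued-up panel, 170 x 270 x 24 mm, 1.5 kg, loose on the bearers beside the bar; its near end stays 20 mm or more ahead of the jaw of the pinned tail head. Origin at the centre of its underside. Leave alone.
- pin_block: Wooden block 60 x 130 x 80 mm, fixed; two 16 mm holes 74 mm deep on its long (y) axis, 32 mm either side of the middle, the pin in one and the awl in the other. Origin at the centre of its underside.
- awl: Awl with a pear-shaped dark wooden handle 30 mm thick, standing in the other hole of the block, handle 78 mm above the block's top. Origin on its axis at the block's top. Leave alone.
- mallet: Wooden mallet, head 70 x 120 x 90 mm, 220 mm handle to its -x, 0.6 kg, lying beyond the cramp's tail. Origin at the centre of the head's underside. Leave alone.
- glue: White glue bottle, 64 mm across, 170 mm tall, standing on the bench. Origin at the centre of its underside. Leave alone.
There are look-alikes about, which are no part of the job. Several things have the shape of the pin; the one meant has the colours described above.

How it is judged:
On the way, in this order (a step that is already met when the one before it is completed fails the run):
1. the pin's tip is in the top hole of the tail head (horizontal distance between pin_tip and tail_hole below 0.004 m and z of pin_tip in the frame of tail_hole below -0.004 m), for 0.1 s.
2. the pin is through the bar (horizontal distance between pin_tip and tail_hole below 0.005 m and z of pin_tip in the frame of tail_hole below -0.035 m), for 0.05 s.
3. the pin is pressed down by the gripper until its collar is on the casting (z of pin in the frame of tail_hole below 0.0025 m and horizontal distance between pin and tail_hole below 0.004 m and contact force between the fingers and pin above 1 N), for 0.1 s.
At the end, for the whole second after the job is handed in: The pin stands through the tail head and the bore next to the panel (not the one before it), its collar within 3 mm of the casting's top, within 4 mm of the hole's middle and 0.08 rad of its axis, at rest and released (z of pin in the frame of tail_hole below 0.003 m and horizontal distance between pin and tail_hole below 0.004 m and angle between the z axis of pin and the z axis of tail_hole, either way round below 0.08 rad and y of pin in the frame of cramp above -0.004 m and linear speed of pin below 0.02 m/s); the robot touches nothing.
It fails at once if the pin is forced against the cramp on its way down (over 35 N) (contact force between pin and cramp above 35 N and z of pin in the frame of tail_hole above 0.004 m).
It fails at once if the seated pin is pressed too hard (over 80 N) (contact force between pin and cramp above 80 N).
It fails at once if the panel is pushed more than 8 mm (distance of panel from where it was at the start of the episode above 0.008 m).
It fails at once if the awl is pulled or pushed more than 10 mm (distance of awl from where it was at the start of the episode above 0.01 m).
It fails at once if the mallet or the glue bottle is moved more than 15 mm (distance of any of mallet, glue from where it was at the start of the episode above 0.015 m).
It also fails if it takes over 72 s, if anything falls off the work surface, if the arm or the gripper's body presses on something with over 40 N, if the wrist force passes 120 N, or if a joint passes its speed limit or range.

## Working session

There is one attempt and no reset: what is moved stays moved. The work goes in short steps, Python scripts to look and compute and a tool call to move; the robot and the scene stay as the last step left them, time stands still between calls to the robot, and variables do not carry over. Pictures are saved under pics/ and viewed, about 8 in all and at most 12, crops included, and the job is handed in when it is done.

Besides the shell and the picture viewer there is one more tool, called after ">>>" as name(argument=value, ...), one argument or row to a line, values as JSON. arm_command: Moves the arm, as the interface text tells. Its arguments: {"type":"object","properties":{"gripper":{"type":"array","items":{"type":"number"}},"dp":{"type":"array","items":{"type":"array","items":{"type":"number"}}},"rot":{"type":"array","items":{"type":"array","items":{"type":"number"}}},"squeeze":{"type":"number"}},"required":["gripper","dp","rot"]}

```bash
mkdir -p pics
cat > h.py <<'E'
import numpy as np, cv2
from scipy.spatial.transform import Rotation as R
from station import manip, optics
def T_tool():
    s=manip.read_state(); q=s['tcp_rot']; T=np.eye(4)
    T[:3,:3]=R.from_quat([q[1],q[2],q[3],q[0]]).as_matrix(); T[:3,3]=s['eef_pos']; return T
def cam(name):
    i=optics.camera_info(name)
    E=np.array(i['extrinsics']) if name!='wrist' else T_tool()@np.array(i['T_tool_cam'])
    return np.array(i['mtx']),E,i
def shot(name,f):
    K,E,i=cam(name); im=optics.snapshot(name); cv2.imwrite(f'pics/{f}.png',im[:,:,::-1]); np.savez(f'pics/{f}.npz',K=K,E=E); return im
def px2w(f,u,v,z):
    d=np.load(f'pics/{f}.npz'); K,E=d['K'],d['E']
    r=np.linalg.inv(K)@[u,v,1]; r=E[:3,:3]@[r[0],-r[1],-r[2]]; o=E[:3,3]
    return o+r*(z-o[2])/r[2]
def w2px(f,p):
    d=np.load(f'pics/{f}.npz'); K,E=d['K'],d['E']
    c=E[:3,:3].T@(np.array(p)-E[:3,3]); c=K@[c[0],-c[1],-c[2]]; return c[:2]/c[2]
E
python3 - <<'E'
from h import *
for n in('scene','top','wrist'):
    shot(n,n+'0'); i=optics.camera_info(n); print(n,{k:np.round(v,4).tolist() if not isinstance(v,str) else v for k,v in i.items()})
s=manip.read_state();print({k:np.round(v,4).tolist() for k,v in s.items()})
E
```

```text
scene {'mtx': [[363.2409, 0.0, 317.2997], [0.0, 363.2409, 200.6324], [0.0, 0.0, 1.0]], 'extrinsics': [[0.2997, -0.6255, 0.7203, 1.3214], [0.954, 0.1902, -0.2317, -0.2923], [0.008, 0.7567, 0.6538, 0.7132], [0.0, 0.0, 0.0, 1.0]]}
top {'mtx': [[460.0933, 0.0, 325.7265], [0.0, 460.0933, 199.6059], [0.0, 0.0, 1.0]], 'extrinsics': [[0.026, 0.9924, -0.1203, 0.4799], [-0.9996, 0.0268, 0.0052, -0.0364], [0.0084, 0.1201, 0.9927, 1.198], [0.0, 0.0, 0.0, 1.0]]}
wrist {'mtx': [[345.4171, 0.0, 323.2839], [0.0, 345.4171, 196.8358], [0.0, 0.0, 1.0]], 'T_tool_cam': [[0.001, 0.9646, 0.2638, 0.0678], [1.0, -0.0006, -0.0017, 0.0009], [-0.0015, 0.2638, -0.9646, -0.1432], [0.0, 0.0, 0.0, 1.0]]}
{'clock': 0.15, 'q': [-1.459, 0.0532, 1.614, 0.0, 1.476, -0.119], 'qd': [0.0, -0.0019, -0.0047, -0.0011, 0.0009, -0.0003], 'effort': [0.0005, -39.4242, -37.0723, -0.0, 0.0047, -0.0], 'eef_pos': [0.1429, -0.6079, 0.2303], 'tcp_rot': [-0.0008, 0.9933, 0.1151, 0.0], 'ft_force': [-0.6371, 0.0605, 0.6228], 'torque': [0.0025, -0.0521, -0.0271], 'opening': 0.0857}
```

View pics/top0.png

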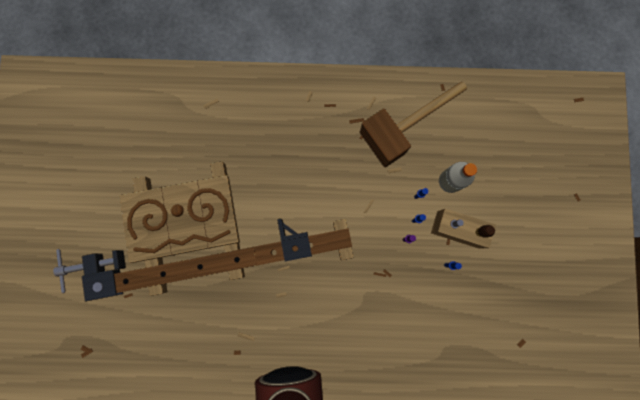

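View pics/scene0.png

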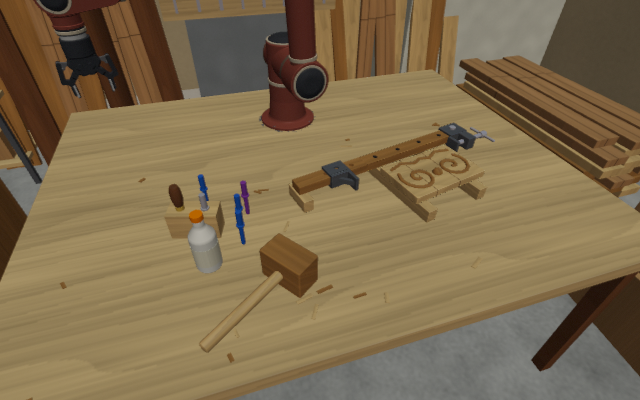

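The top view shows the pin at (457,224), the awl at (486,231), the tail-head hole at (295,248), and bar bores at about (272,253) and (237,260). Next I convert these to positions.

Run:
```python
from h import *
for n,u,v,z in [('pin',457,223,.125),('awl',486,231,.15),('hole',295,248,.084),('b1',272,253,.075),('b2',237,260,.075),('b3',200,267,.075),('b4',163,274,.075),('b5',125,281,.075),('b0',311,245,.075),('panelcorner',236,243,.05),('glue',470,170,.17),('barend',350,238,.075)]:
    print(n,px2w('top0',u,v,z).round(3))
im=cv2.imread('pics/top0.png')
a=cv2.resize(im[215:295,220:360],None,fx=5,fy=5,interpolation=cv2.INTER_CUBIC)
b=cv2.resize(im[175:275,395:505],None,fx=4,fy=4,interpolation=cv2.INTER_CUBIC)[:,:440]
w=cv2.imread('pics/wrist0.png'); 
o=np.zeros((600,800,3),np.uint8); o[:400,:700]=a; o[400:600,0:440]=cv2.resize(b,(440,200)); o[400:600,450:770]=cv2.resize(w,(320,200))
o=o*1.0; cv2.imwrite('pics/m1.png',np.clip(o*1.6,0,255).astype(np.uint8))
```

```text
pin [ 0.563 -0.351  0.125]
awl [ 0.545 -0.409  0.15 ]
hole [0.496 0.029 0.084]
b1 [0.482 0.084 0.075]
b2 [0.463 0.168 0.075]
b3 [0.444 0.256 0.075]
b4 [0.425 0.344 0.075]
b5 [0.406 0.434 0.075]
b0 [ 0.504 -0.009  0.075]
panelcorner [0.505 0.177 0.05 ]
glue [ 0.681 -0.368  0.17 ]
barend [ 0.523 -0.104  0.075]
```

View pics/m1.png

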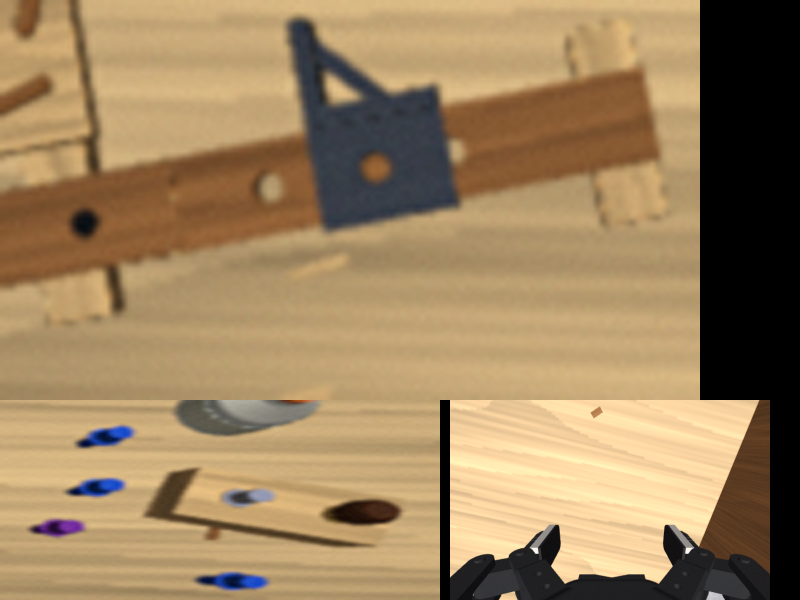

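The pin stands about (0.563, -0.351) and the tail hole at (0.496, 0.029). The next bore is the light hole, about 56 mm ahead. I'm moving over the pin with the jaws across the block.

>>> arm_command(
  gripper=[1,1,1,1,1,1,1,1,1,1],
  dp=[
    [0.468,-0.154,-0.02],
    [0.468,-0.154,-0.02],
    [0.468,-0.154,-0.02],
    [0.468,-0.154,-0.02],
    [0.468,-0.154,-0.02],
    [0.468,-0.154,-0.02],
    [0.468,-0.154,-0.02],
    [0.468,-0.154,-0.02],
    [0.468,-0.154,-0.02],
    [0.468,-0.154,-0.02],
  ],
  rot=[
    [0,0,-1.03],
    [0,0,-1.03],
    [0,0,-1.03],
    [0,0,-1.03],
    [0,0,-1.03],
    [0,0,-1.03],
    [0,0,-1.03],
    [0,0,-1.03],
    [0,0,-1.03],
    [0,0,-1.03],
  ],
)

```text
clock: 1.15
eef_pos: [0.5651, -0.3491, 0.2504]
tcp_rot: [-0.001, 0.807, 0.59, 0.0]
ft_force: [-0.1, -0.7, -0.2]
opening: 0.0854
```

>>> arm_command(
  gripper=[1,1],
  dp=[
    [0,0,0],
    [0,0,0],
  ],
  rot=[
    [0,0,0],
    [0,0,0],
  ],
)

```text
clock: 1.35
eef_pos: [0.5655, -0.3482, 0.2496]
tcp_rot: [-0.001, 0.807, 0.591, 0.0]
ft_force: [-1.3, -0.5, -0.5]
opening: 0.0854
```

Run:
```python
from h import *
im=shot('wrist','w1'); s=manip.read_state(); print(s['clock'],s['eef_pos'],s['tcp_rot'],s['q'],s['ft_force'])
print(w2px('w1',[.563,-.351,.128]))
```

```text
1.4 [ 0.5647483  -0.34905136  0.24974501] [-1.35396839e-03  8.07366261e-01  5.90049055e-01  6.25906927e-06] [-6.65908317e-01  1.34592215e-01  1.49487753e+00  7.45342526e-04
  1.51472663e+00 -3.57395266e-01] [ 0.16086225 -0.40547416  0.01253275]
[319.55447777 193.57393953]
```

View pics/w1.png

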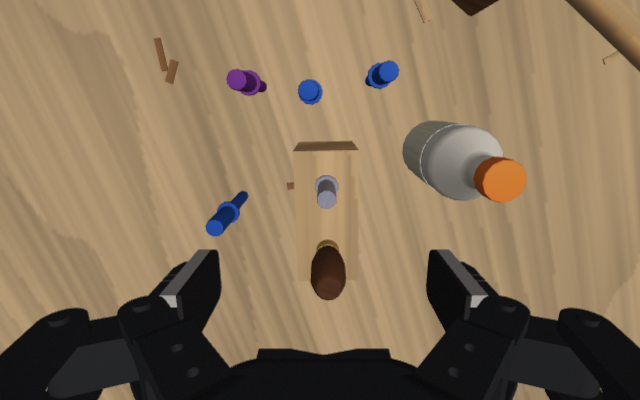

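The wrist view shows the pin's grip top at (327,199) and its collar at (326,183). The awl handle is at (328,272), and the block is aligned with the image.

Run:
```python
from h import *
im=cv2.imread('pics/w1.png'); c=cv2.resize(im[165:215,300:350],None,fx=10,fy=10,interpolation=cv2.INTER_CUBIC)
cv2.imwrite('pics/c1.png',c)
g=im[165:215,300:350].astype(int); m=(abs(g[:,:,0]-g[:,:,2])<35)&(g[:,:,0]>90)
n=(g[:,:,0]>=g[:,:,2]) # bluish/grey vs wood
for r in range(5,50,2): 
    x=np.where(n[r])[0]; print(165+r, (300+x.min(),300+x.max()) if len(x) else None, end='; ')
T=T_tool()
for u,v,z in [(327,199,.128),(326.5,183,.085),(328,272,.15)]:
    p=px2w('w1',u,v,z); print(p.round(4),'tool',(np.linalg.inv(T)@[*p,1])[:3].round(4))
```

```text
170 None; 172 None; 174 None; 176 (np.int64(323), np.int64(329)); 178 (np.int64(320), np.int64(332)); 180 (np.int64(317), np.int64(334)); 182 (np.int64(316), np.int64(335)); 184 (np.int64(315), np.int64(336)); 186 (np.int64(315), np.int64(337)); 188 (np.int64(315), np.int64(337)); 190 (np.int64(316), np.int64(336)); 192 (np.int64(317), np.int64(332)); 194 (np.int64(319), np.int64(334)); 196 (np.int64(318), np.int64(334)); 198 (np.int64(318), np.int64(335)); 200 (np.int64(318), np.int64(335)); 202 (np.int64(318), np.int64(334)); 204 (np.int64(319), np.int64(333)); 206 (np.int64(321), np.int64(332)); 208 None; 210 None; 212 None; 214 None; [ 0.5673 -0.357   0.128 ] tool [-0.007   0.0051  0.1217]
[ 0.5681 -0.354   0.085 ] tool [-0.0039  0.0051  0.1647]
[ 0.5522 -0.4074  0.15  ] tool [-0.0596  0.006   0.0996]
```

View pics/c1.png

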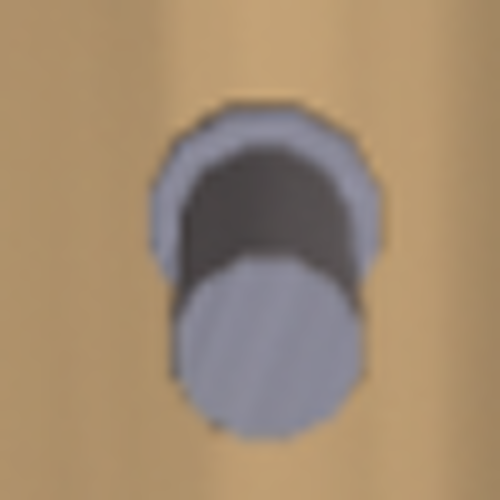

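>>> arm_command(
  gripper=[0.6,0.6,0.6,0.6,0.6,0.6,0.6],
  dp=[
    [-0.007,0.005,0.03],
    [-0.007,0.005,0.07],
    [-0.007,0.005,0.11],
    [-0.007,0.005,0.14],
    [-0.007,0.005,0.158],
    [-0.007,0.005,0.158],
    [-0.007,0.005,0.158],
  ],
  rot=[
    [0,0,0],
    [0,0,0],
    [0,0,0],
    [0,0,0],
    [0,0,0],
    [0,0,0],
    [0,0,0],
  ],
)

```text
clock: 2.1
eef_pos: [0.5671, -0.3579, 0.0929]
tcp_rot: [-0.001, 0.808, 0.59, 0.0]
ft_force: [0.4, -0.1, 1.6]
opening: 0.0511
```

>>> arm_command(
  gripper=[0,0,0,0,0,0,0,0],
  dp=[
    [0,0,0],
    [0,0,0],
    [0,0,0],
    [0,0,0],
    [0,0,0],
    [0,0,0],
    [0,0,0],
    [0,0,0],
  ],
  rot=[
    [0,0,0],
    [0,0,0],
    [0,0,0],
    [0,0,0],
    [0,0,0],
    [0,0,0],
    [0,0,0],
    [0,0,0],
  ],
  squeeze=60,
)

```text
clock: 2.9
eef_pos: [0.5674, -0.3586, 0.0955]
tcp_rot: [0.0, 0.808, 0.59, -0.0]
ft_force: [-3.0, 0.5, 6.1]
opening: 0.0144
```

>>> arm_command(
  gripper=[0,0,0,0,0,0],
  dp=[
    [0,0,-0.01],
    [0,0,-0.03],
    [0,0,-0.06],
    [0,0,-0.09],
    [0,0,-0.115],
    [0,0,-0.115],
  ],
  rot=[
    [0,0,0],
    [0,0,0],
    [0,0,0],
    [0,0,0],
    [0,0,0],
    [0,0,0],
  ],
)

```text
clock: 3.5
eef_pos: [0.5697, -0.3601, 0.217]
tcp_rot: [0.005, 0.808, 0.59, 0.001]
ft_force: [0.2, 0.0, -0.6]
opening: 0.0142
```

Run:
```python
from h import *
im=shot('wrist','w2'); im2=shot('scene','s2'); s=manip.read_state(); print(s['clock'],s['eef_pos'],s['tcp_rot'],s['ft_force'],s['opening'])
a=cv2.resize(im[150:400,160:480],(640,500)); cv2.imwrite('pics/m2.png',np.vstack([a[:,:,::-1]]))
# yaw needed
import math
bar=np.array([.406-.482,.434-.084]); print('bar ang',math.degrees(math.atan2(bar[1],bar[0])))
T=T_tool(); print('tool y ang',math.degrees(math.atan2(T[1,1],T[0,1])))
```

```text
3.6 [ 0.56762141 -0.35857182  0.21093963] [8.59738152e-04 8.07559849e-01 5.89785004e-01 2.48775474e-05] [ 0.2018175  -1.0784128  -2.81397916] 0.01460160068840842
bar ang 102.25118042339938
tool y ang -17.716423677833255
```

View pics/m2.png

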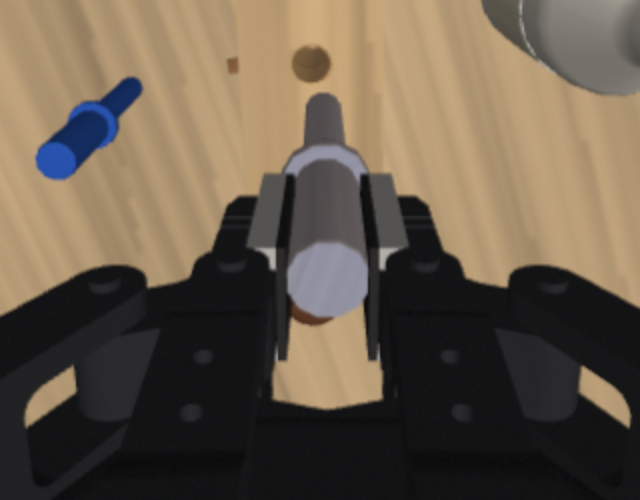

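The wrist view shows the pin held between the pads, with its grip top at about (324,290) and the tip end at about (321,198). The collar front edge is at about (323,223), and the pin is upright.

```bash
cat >> h.py <<'E'
def px2t(u,v,z):  # wrist pixel -> tool coords at tool depth z
    i=optics.camera_info('wrist'); K=np.array(i['mtx']);C=np.array(i['T_tool_cam'])
    r=np.linalg.inv(K)@[u,v,1]; r=C[:3,:3]@[r[0],-r[1],-r[2]]; o=C[:3,3]; return o+r*(z-o[2])/r[2]
def t2px(p):
    i=optics.camera_info('wrist'); K=np.array(i['mtx']);C=np.array(i['T_tool_cam'])
    c=C[:3,:3].T@(np.array(p)-C[:3,3]); c=K@[c[0],-c[1],-c[2]]; return c[:2]/c[2]
E
python3 - <<'E'
from h import *
for o in (.0125,.0155):
    print(px2t(324,290,o-.048).round(4), px2t(323,223,o-.005).round(4), px2t(321.5,197.5,o+.066).round(4))
print(t2px([0,0,.0155-.048]),t2px([0,0,.0815]))
im=cv2.imread('pics/w2.png')[185:310,285:365]; cv2.imwrite('pics/c2.png',cv2.resize(im,None,fx=4.5,fy=4.5,interpolation=cv2.INTER_CUBIC))
E
```

```text
[ 0.003   0.0019 -0.0355] [0.0124 0.0015 0.0075] [0.005  0.0005 0.0785]
[ 0.0013  0.0019 -0.0325] [0.0114 0.0015 0.0105] [0.0042 0.0005 0.0815]
[318.68162758 293.13251075] [320.82592874 203.45655596]
```

View pics/c2.png

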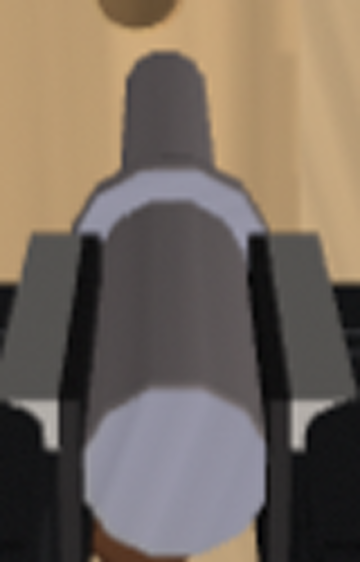

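>>> arm_command(
  gripper=[0,0,0,0,0,0,0,0,0,0],
  dp=[
    [0,0,-0.04],
    [0.347,-0.186,-0.04],
    [0.347,-0.186,-0.04],
    [0.347,-0.186,-0.04],
    [0.347,-0.186,-0.04],
    [0.347,-0.186,-0.04],
    [0.347,-0.186,-0.04],
    [0.347,-0.186,-0.04],
    [0.347,-0.186,-0.04],
    [0.347,-0.186,-0.01],
  ],
  rot=[
    [0,0,0],
    [0,0,1.05],
    [0,0,1.05],
    [0,0,1.05],
    [0,0,1.05],
    [0,0,1.05],
    [0,0,1.05],
    [0,0,1.05],
    [0,0,1.05],
    [0,0,1.05],
  ],
)

```text
clock: 4.6
eef_pos: [0.4965, 0.0331, 0.2223]
tcp_rot: [0.0, 0.994, 0.108, 0.003]
ft_force: [1.2, -1.5, -1.5]
opening: 0.0144
```

>>> arm_command(
  gripper=[0,0,0],
  dp=[
    [0,0,0],
    [0,0,0],
    [0,0,0],
  ],
  rot=[
    [0,0,0],
    [0,0,0],
    [0,0,0],
  ],
)

```text
clock: 4.9
eef_pos: [0.4969, 0.0324, 0.2226]
tcp_rot: [0.0, 0.994, 0.108, 0.003]
ft_force: [-0.3, -0.7, -2.3]
opening: 0.014
```

Run:
```python
from h import *
im=shot('wrist','w3'); s=manip.read_state(); print(s['clock'],s['eef_pos'],s['tcp_rot'],s['ft_force'],s['opening'])
print(t2px([0,0,.0815]),w2px('w3',[.496,.029,.084]))
```

```text
4.95 [0.49716581 0.03222209 0.22311994] [3.69192670e-04 9.94175869e-01 1.07702535e-01 3.79063811e-03] [ 0.14350275 -0.05083312 -1.12606685] 0.014320906213489014
[321.32011383 205.82715643] [325.14738484 189.04228711]
```

View pics/w3.png

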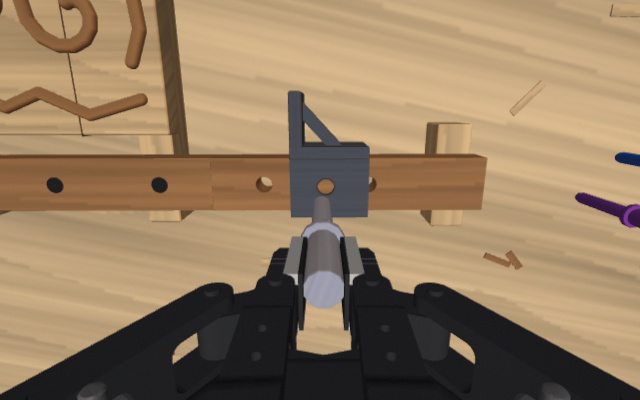

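The wrist view shows the tail hole at (326,186) and the target bore at (265,184). The bore behind peeps out at (372,184), and the pin tip is just below the hole at (322,197). Now I refine this numerically.

Run:
```python
from h import *
im=cv2.imread('pics/w3.png')
c=im[170:204,250:385]; hsv=cv2.cvtColor(c,cv2.COLOR_BGR2HSV)
def blob(x0,x1,y0,y1,f):
    s=im[y0:y1,x0:x1].astype(int); m=f(s); n,l,st,ce=cv2.connectedComponentsWithStats(m.astype(np.uint8))
    for k in range(1,n):
        if st[k,4]>20: print(st[k].tolist(), ce[k]+[x0,y0])
print('hole');blob(298,362,150,210,lambda s:s[:,:,2]>s[:,:,0]+12)
print(im[186,312:342].tolist())
for z in (.139,):
  print('hole',px2t(326,186,z),'bore',px2t(265,184,z+.009), 'prev', px2t(158.5,185,z+.009))
print('axis',px2t(324,289.5,-.0325),px2t(321.6,197,.0815))
cv2.imwrite('pics/c3.png',cv2.resize(im[160:220,280:380],None,fx=6,fy=6,interpolation=cv2.INTER_CUBIC))
```

```text
hole
[19, 29, 17, 16, 206] [325.16504854 186.16504854]
[[88, 78, 76], [87, 78, 75], [87, 79, 76], [84, 76, 74], [67, 66, 68], [64, 78, 99], [73, 114, 161], [73, 114, 161], [73, 115, 161], [74, 115, 162], [73, 115, 162], [74, 115, 162], [73, 115, 162], [73, 114, 161], [73, 115, 162], [73, 115, 162], [73, 114, 161], [73, 114, 161], [73, 113, 161], [72, 113, 161], [73, 113, 161], [71, 105, 146], [65, 64, 66], [73, 69, 70], [86, 78, 75], [86, 77, 74], [87, 78, 76], [86, 77, 75], [86, 77, 75], [86, 77, 75]]
hole [4.45364869e-05 3.70389728e-03 1.39000000e-01] bore [-0.00037189 -0.04898221  0.148     ] prev [-0.00132098 -0.14115255  0.148     ]
axis [ 0.00305493  0.00141191 -0.0325    ] [0.00621763 0.00019177 0.0815    ]
```

>>> arm_command(
  gripper=[0,0,0,0,0,0],
  dp=[
    [-0.001,0.002,0.015],
    [-0.0015,0.0036,0.03],
    [-0.0015,0.0036,0.042],
    [-0.0015,0.0036,0.042],
    [-0.0015,0.0036,0.042],
    [-0.0015,0.0036,0.042],
  ],
  rot=[
    [0,0,0],
    [0,0,0],
    [0,0,0],
    [0,0,0],
    [0,0,0],
    [0,0,0],
  ],
)

```text
clock: 5.55
eef_pos: [0.4971, 0.0284, 0.1816]
tcp_rot: [0.0, 0.994, 0.108, 0.004]
ft_force: [-0.2, -0.2, -0.7]
opening: 0.0144
```

Run:
```python
from h import *
im=shot('wrist','w4')[:,:,::-1]; s=manip.read_state(); print(s['clock'],s['eef_pos'],s['tcp_rot'],s['ft_force'],s['opening'])
print(t2px([0,0,.0815]),t2px([0,0,.097]))
sh=shot('scene','s4'); p=w2px('s4',[.496,.03,.1]).astype(int); print(p)
a=cv2.resize(im[150:290,270:380],None,fx=4.2,fy=4.2,interpolation=cv2.INTER_CUBIC)
b=cv2.resize(sh[p[1]-30:p[1]+30,p[0]-32:p[0]+32,::-1],None,fx=5,fy=5,interpolation=cv2.INTER_CUBIC)
o=np.zeros((588,800,3),np.uint8); o[:a.shape[0],:a.shape[1]]=a; o[:b.shape[0],470:470+b.shape[1]]=b; cv2.imwrite('pics/m4.png',o)
```

```text
5.6 [0.49726556 0.02841326 0.1818461 ] [4.98904362e-04 9.94164041e-01 1.07787534e-01 4.41117466e-03] [ 0.20835537  0.19437954 -1.32617974] 0.014691774768696625
[321.3197679  205.82907775] [321.40436215 199.63200831]
[336 162]
```

View pics/m4.png

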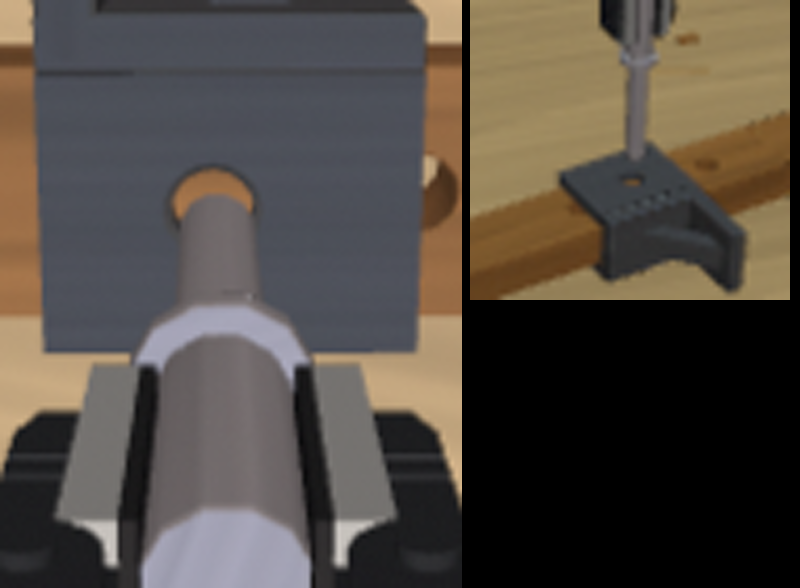

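The composite shows the tip above the hole: hole centre at (212,209) and tip centre about (217,196+) in the crop. The pin needs about 1.5 mm towards -x and 0.7 mm towards -y in tool axes. I'll lower it gently with that correction.

>>> arm_command(
  gripper=[0,0,0,0,0,0,0],
  dp=[
    [-0.0015,-0.0007,0],
    [-0.0015,-0.0007,0.005],
    [-0.0015,-0.0007,0.01],
    [-0.0015,-0.0007,0.014],
    [-0.0015,-0.0007,0.017],
    [-0.0015,-0.0007,0.019],
    [-0.0015,-0.0007,0.019],
  ],
  rot=[
    [0,0,0],
    [0,0,0],
    [0,0,0],
    [0,0,0],
    [0,0,0],
    [0,0,0],
    [0,0,0],
  ],
)

```text
clock: 6.35
eef_pos: [0.4956, 0.0288, 0.1624]
tcp_rot: [0.0, 0.994, 0.108, 0.004]
ft_force: [-0.4, -0.9, -1.9]
opening: 0.0142
```

>>> arm_command(
  gripper=[0,0,0,0],
  dp=[
    [0,0,0.001],
    [0,0,0.002],
    [0,0,0.002],
    [0,0,0.002],
  ],
  rot=[
    [0,0,0],
    [0,0,0],
    [0,0,0],
    [0,0,0],
  ],
)

```text
clock: 6.75
eef_pos: [0.4956, 0.0288, 0.1604]
tcp_rot: [0.0, 0.994, 0.108, 0.004]
ft_force: [-0.4, 0.3, -1.6]
opening: 0.0141
```

>>> arm_command(
  gripper=[0,0,0,0,0],
  dp=[
    [0,0,0.001],
    [0,0,0.002],
    [0,0,0.0025],
    [0,0,0.0025],
    [0,0,0.0025],
  ],
  rot=[
    [0,0,0],
    [0,0,0],
    [0,0,0],
    [0,0,0],
    [0,0,0],
  ],
)

```text
clock: 7.25
eef_pos: [0.4955, 0.0288, 0.1578]
tcp_rot: [0.0, 0.994, 0.108, 0.004]
ft_force: [-0.6, -0.2, -2.3]
opening: 0.0138
```

Run:
```python
from h import *
im=shot('wrist','w5')[:,:,::-1]; s=manip.read_state(); print(s['clock'],s['eef_pos'],s['tcp_rot'],s['ft_force'],s['torque'])
sh=shot('scene','s5'); p=[336,162]
a=cv2.resize(im[150:290,220:380],None,fx=4,fy=4,interpolation=cv2.INTER_CUBIC)
cv2.imwrite('pics/m5.png',a)
```

```text
7.3 [0.49547442 0.02881146 0.15774976] [4.09200356e-04 9.94164004e-01 1.07809445e-01 3.85858154e-03] [-0.55424544  0.33918136 -1.75370212] [-0.03551507  0.10782727 -0.0054287 ]
```

View pics/m5.png

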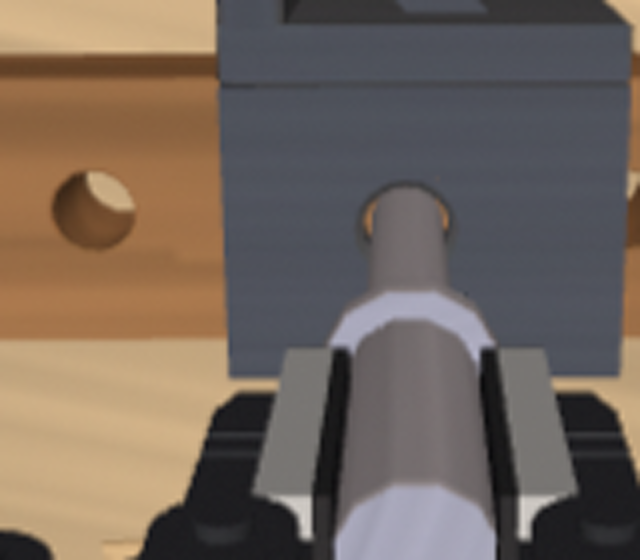

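The wrist crop shows the pin tip in the hole, with the hole ring centre at about (321,206) full-frame. The next bore is at (243.5,202) and lit through.

Run:
```python
from h import *
for _ in range(3): print(px2t(321.3,206.5,.0737).round(4),px2t(243.5,202.3,.0828).round(4))
```

```text
[0.0019 0.     0.0737] [ 0.0021 -0.053   0.0828]
[0.0019 0.     0.0737] [ 0.0021 -0.053   0.0828]
[0.0019 0.     0.0737] [ 0.0021 -0.053   0.0828]
```

>>> arm_command(
  gripper=[0,0,0,0,0,0,0,0,0],
  dp=[
    [0,-0.002,0],
    [0,-0.006,0],
    [0,-0.012,0],
    [0,-0.018,0],
    [0,-0.024,0],
    [0,-0.03,0],
    [0,-0.036,0],
    [0,-0.04,0],
    [0,-0.04,0],
  ],
  rot=[
    [0,0,0],
    [0,0,0],
    [0,0,0],
    [0,0,0],
    [0,0,0],
    [0,0,0],
    [0,0,0],
    [0,0,0],
    [0,0,0],
  ],
)

```text
clock: 8.25
eef_pos: [0.4866, 0.0689, 0.1576]
tcp_rot: [-0.0, 0.994, 0.108, 0.004]
ft_force: [0.3, -0.2, -2.1]
opening: 0.0143
```

Run:
```python
from h import *
im=shot('wrist','w6')[:,:,::-1]; s=manip.read_state(); print(s['clock'],s['eef_pos'],s['tcp_rot'],s['ft_force'],s['torque'])
a=cv2.resize(im[150:290,220:380],None,fx=4,fy=4,interpolation=cv2.INTER_CUBIC)
cv2.imwrite('pics/m6.png',a)
```

```text
8.3 [0.48668565 0.0687112  0.15763108] [-3.42194960e-04  9.94135820e-01  1.08073829e-01  3.72849502e-03] [-0.45250134 -0.36025346 -1.76762924] [-0.0224822   0.20134288  0.02812814]
```

View pics/m6.png

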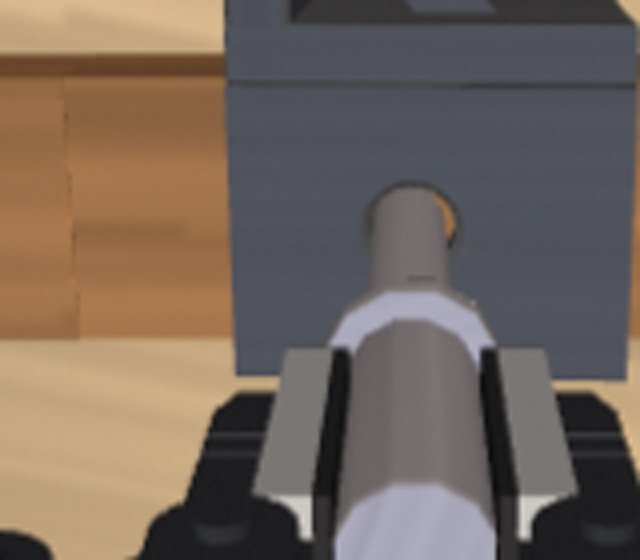

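The crop shows the tail head following, with the hole lagging the pin by about 1.5 mm. I'll push on so the hole sits over the bore, then back the pin off to centre it.

>>> arm_command(
  gripper=[0,0,0,0,0,0,0],
  dp=[
    [0,-0.004,0],
    [0,-0.008,0],
    [0,-0.012,0],
    [0,-0.0133,0],
    [0,-0.0133,0],
    [0,-0.012,0],
    [0,-0.012,0],
  ],
  rot=[
    [0,0,0],
    [0,0,0],
    [0,0,0],
    [0,0,0],
    [0,0,0],
    [0,0,0],
    [0,0,0],
  ],
)

```text
clock: 9.0
eef_pos: [0.4841, 0.0809, 0.1576]
tcp_rot: [-0.001, 0.994, 0.108, 0.004]
ft_force: [-0.4, 1.0, -2.8]
opening: 0.0143
```

Run:
```python
from h import *
im=shot('wrist','w7')[:,:,::-1]; s=manip.read_state(); print(s['clock'],s['eef_pos'],s['ft_force'],s['torque'])
# hole ring columns: inside-hole pixels vs casting at rows 200-206 
for r in (200,203,206): print(r,[tuple(x) for x in im[r,306:340:1].tolist()][::2])
```

```text
9.05 [0.48405515 0.08079319 0.15762032] [-0.36119911  0.79454843 -1.94760842] [0.14874839 0.24663636 0.01967018]
200 [(93, 83, 81), (94, 84, 81), (86, 78, 77), (64, 65, 68), (71, 80, 96), (100, 99, 105), (105, 104, 111), (108, 107, 114), (109, 108, 116), (111, 110, 118), (109, 107, 114), (95, 94, 100), (68, 66, 67), (94, 84, 81), (93, 84, 81), (94, 84, 81), (94, 84, 81)]
203 [(92, 84, 80), (89, 81, 78), (69, 70, 74), (45, 61, 85), (92, 91, 97), (101, 100, 107), (106, 105, 113), (109, 108, 116), (109, 109, 115), (111, 110, 118), (109, 108, 116), (105, 104, 112), (69, 76, 90), (71, 69, 70), (92, 83, 80), (92, 83, 80), (92, 84, 80)]
206 [(93, 84, 80), (85, 80, 78), (68, 66, 69), (65, 93, 135), (92, 92, 98), (102, 101, 108), (106, 105, 113), (109, 108, 115), (111, 110, 117), (111, 110, 117), (108, 107, 115), (106, 105, 113), (86, 88, 99), (71, 76, 85), (87, 79, 79), (94, 84, 82), (93, 83, 81)]
```

>>> arm_command(
  gripper=[0,0,0,0,0],
  dp=[
    [0,0,0.001],
    [0,0,0.002],
    [0,0,0.003],
    [0,0,0.004],
    [0,0,0.004],
  ],
  rot=[
    [0,0,0],
    [0,0,0],
    [0,0,0],
    [0,0,0],
    [0,0,0],
  ],
)

```text
clock: 9.55
eef_pos: [0.484, 0.0808, 0.1534]
tcp_rot: [-0.001, 0.994, 0.108, 0.004]
ft_force: [-0.9, 0.0, -2.7]
opening: 0.0144
```

>>> arm_command(
  gripper=[0,0,0,0,0,0],
  dp=[
    [0,0,0.0015],
    [0,0,0.003],
    [0,0,0.0045],
    [0,0,0.006],
    [0,0,0.007],
    [0,0,0.007],
  ],
  rot=[
    [0,0,0],
    [0,0,0],
    [0,0,0],
    [0,0,0],
    [0,0,0],
    [0,0,0],
  ],
)

```text
clock: 10.15
eef_pos: [0.484, 0.0809, 0.1461]
tcp_rot: [-0.001, 0.994, 0.108, 0.004]
ft_force: [-0.1, 0.2, -2.3]
opening: 0.0144
```

>>> arm_command(
  gripper=[0,0,0,0,0,0,0,0],
  dp=[
    [0,0,0.002],
    [0,0,0.004],
    [0,0,0.006],
    [0,0,0.008],
    [0,0,0.01],
    [0,0,0.012],
    [0,0,0.013],
    [0,0,0.013],
  ],
  rot=[
    [0,0,0],
    [0,0,0],
    [0,0,0],
    [0,0,0],
    [0,0,0],
    [0,0,0],
    [0,0,0],
    [0,0,0],
  ],
)

```text
clock: 10.95
eef_pos: [0.4839, 0.0809, 0.1328]
tcp_rot: [-0.001, 0.994, 0.108, 0.003]
ft_force: [-0.0, -0.1, -2.5]
opening: 0.0145
```

>>> arm_command(
  gripper=[0,0,0,0,0,0],
  dp=[
    [0,0,0.001],
    [0,0,0.002],
    [0,0,0.003],
    [0,0,0.004],
    [0,0,0.005],
    [0,0,0.005],
  ],
  rot=[
    [0,0,0],
    [0,0,0],
    [0,0,0],
    [0,0,0],
    [0,0,0],
    [0,0,0],
  ],
)

```text
clock: 11.55
eef_pos: [0.4839, 0.0809, 0.1276]
tcp_rot: [-0.001, 0.994, 0.108, 0.003]
ft_force: [-0.9, 0.5, -1.7]
opening: 0.0143
```

>>> arm_command(
  gripper=[0,0,0,0,0,0],
  dp=[
    [0,0,0.001],
    [0,0,0.002],
    [0,0,0.003],
    [0,0,0.004],
    [0,0,0.005],
    [0,0,0.005],
  ],
  rot=[
    [0,0,0],
    [0,0,0],
    [0,0,0],
    [0,0,0],
    [0,0,0],
    [0,0,0],
  ],
)

```text
clock: 12.15
eef_pos: [0.4839, 0.0807, 0.1224]
tcp_rot: [-0.001, 0.994, 0.108, 0.003]
ft_force: [-1.3, -1.7, -1.4]
opening: 0.0145
```

>>> arm_command(
  gripper=[0,0,0,0,0,0],
  dp=[
    [0,0,0.001],
    [0,0,0.002],
    [0,0,0.003],
    [0,0,0.004],
    [0,0,0.005],
    [0,0,0.005],
  ],
  rot=[
    [0,0,0],
    [0,0,0],
    [0,0,0],
    [0,0,0],
    [0,0,0],
    [0,0,0],
  ],
)

```text
clock: 12.75
eef_pos: [0.4839, 0.0807, 0.1173]
tcp_rot: [-0.001, 0.994, 0.108, 0.003]
ft_force: [-1.7, -1.2, -0.0]
opening: 0.0144
```

>>> arm_command(
  gripper=[0,0,0,0,0,0,0,0],
  dp=[
    [0,0,0.002],
    [0,0,0.004],
    [0,0,0.006],
    [0,0,0.008],
    [0,0,0.01],
    [0,0,0.012],
    [0,0,0.013],
    [0,0,0.013],
  ],
  rot=[
    [0,0,0],
    [0,0,0],
    [0,0,0],
    [0,0,0],
    [0,0,0],
    [0,0,0],
    [0,0,0],
    [0,0,0],
  ],
)

```text
clock: 13.55
eef_pos: [0.4838, 0.0808, 0.1039]
tcp_rot: [-0.001, 0.994, 0.108, 0.003]
ft_force: [-1.8, 0.3, -2.0]
opening: 0.0147
```

>>> arm_command(
  gripper=[0,0,0,0,0],
  dp=[
    [0,0,0.001],
    [0,0,0.002],
    [0,0,0.003],
    [0,0,0.003],
    [0,0,0.003],
  ],
  rot=[
    [0,0,0],
    [0,0,0],
    [0,0,0],
    [0,0,0],
    [0,0,0],
  ],
)

```text
clock: 14.05
eef_pos: [0.4838, 0.0808, 0.1008]
tcp_rot: [-0.001, 0.994, 0.108, 0.003]
ft_force: [-1.9, 0.5, -0.6]
opening: 0.0144
```

Now the seating press, 1 mm at a time with the force watched.

>>> arm_command(
  gripper=[0,0,0,0],
  dp=[
    [0,0,0.001],
    [0,0,0.002],
    [0,0,0.002],
    [0,0,0.002],
  ],
  rot=[
    [0,0,0],
    [0,0,0],
    [0,0,0],
    [0,0,0],
  ],
)

```text
clock: 14.45
eef_pos: [0.484, 0.0807, 0.0997]
tcp_rot: [-0.001, 0.994, 0.108, 0.003]
ft_force: [-5.1, -0.7, 5.6]
opening: 0.0148
```

>>> arm_command(
  gripper=[0,0,0,0],
  dp=[
    [0,0,0.001],
    [0,0,0.002],
    [0,0,0.002],
    [0,0,0.002],
  ],
  rot=[
    [0,0,0],
    [0,0,0],
    [0,0,0],
    [0,0,0],
  ],
)

```text
clock: 14.85
eef_pos: [0.4843, 0.0805, 0.0995]
tcp_rot: [-0.0, 0.994, 0.108, 0.003]
ft_force: [-6.7, -1.3, 10.8]
opening: 0.0145
```

>>> arm_command(
  gripper=[0.5,0.5,0.5,0.5,0.5],
  dp=[
    [0,0,0],
    [0,0,0],
    [0,0,0],
    [0,0,0],
    [0,0,0],
  ],
  rot=[
    [0,0,0],
    [0,0,0],
    [0,0,0],
    [0,0,0],
    [0,0,0],
  ],
)

```text
clock: 15.35
eef_pos: [0.4842, 0.0805, 0.0993]
tcp_rot: [-0.0, 0.994, 0.108, 0.003]
ft_force: [0.1, -0.3, -0.9]
opening: 0.0423
```

>>> arm_command(
  gripper=[0.5,0.5,0.5,0.5,0.5,0.5],
  dp=[
    [0,0,-0.02],
    [0,0,-0.05],
    [0,0,-0.09],
    [0,0,-0.12],
    [0,0,-0.12],
    [0,0,-0.12],
  ],
  rot=[
    [0,0,0],
    [0,0,0],
    [0,0,0],
    [0,0,0],
    [0,0,0],
    [0,0,0],
  ],
)

```text
clock: 15.95
eef_pos: [0.484, 0.0803, 0.2199]
tcp_rot: [-0.0, 0.994, 0.108, 0.004]
ft_force: [-0.3, 0.3, -1.3]
opening: 0.0426
```

Run:
```python
from h import *
im=shot('wrist','w8')[:,:,::-1]; sh=shot('scene','s8')[:,:,::-1]; s=manip.read_state(); print(s['clock'],s['eef_pos'],s['ft_force'],s['opening'])
p=w2px('s8',[.484,.081,.1]).astype(int)
a=cv2.resize(im[130:260,230:410],None,fx=2.7,fy=2.7,interpolation=cv2.INTER_CUBIC)
b=cv2.resize(sh[p[1]-30:p[1]+30,p[0]-30:p[0]+30],None,fx=5,fy=5,interpolation=cv2.INTER_CUBIC)
o=np.zeros((360,800,3),np.uint8); o[:a.shape[0],:a.shape[1]]=a; o[:300,490:790]=b; cv2.imwrite('pics/m8.png',o)
```

```text
16.05 [0.48276231 0.08027427 0.21751701] [-0.51308877  0.72724897  0.1539923 ] 0.0425057378530141
```

View pics/m8.png

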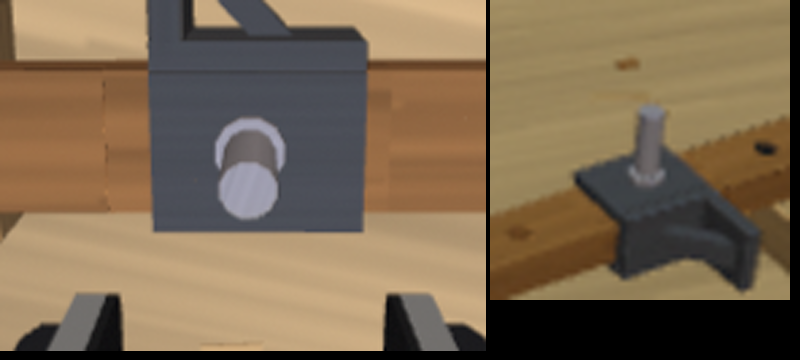

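The pin stands upright with its collar on the casting, at (250,150) in the wrist crop and (648,175) in the scene crop. The previous bore shows behind it and the gripper is clear, so I'm handing in.

```bash
python3 -c "
from station import manip; print(manip.job_done())"
```

```text
the job is handed in; nothing more can be done
None
```

The pin is seated through the tail head and the bore next to the panel, and I handed the job in at about 16 s of the 72 s allowed. No verdict was reported.

I took the steel pin from the block and started it in the tail head's top hole. I then drew the head about 53 mm along the bar to the next bore. Going down, the wrist force stayed within about 3 N until the collar met the casting. I pressed to about 11 N, released and lifted clear.

**Last checks:**
- **Seating height:** the tool stopped at z = 0.0995 m, the height predicted for the collar resting on the casting.
- **Final pictures:** they show the pin upright with its collar on the casting. The gripper is clear and the unused bore is visible behind the tail head.
- **Side force:** there was about 7 N sideways while pressing, which was gone after release.
- **Odd reading:** the closed gripper read 14.4 mm on a grip said to be 16 mm across. The pictures also showed the grip slightly thin. It made no difference to the job.
- **Not checked:** I did not re-measure the panel, awl, mallet or glue bottle afterwards. The wrist force showed no unexpected contact at any reading.

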